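# Test a bottle collar on the sizing post and sort it

## Task

One of the two loose baby-bottle collars, coral or sky blue, fits over the steel sizing post. Prove it by sliding that collar all the way down the post onto its foot, then lift it off and put it flat in the clear acrylic box; leave the collar that is too tight where it lies.

Things in the scene. Friction and masses are not known exactly. Their poses are not given: they have to be found in the camera images.
- coral_collar_center (a point): centre (half-way up) of the loose coral plastic baby-bottle collar: an open ring lying flat, 54 mm outside diameter, hole 42 mm straight through, 32 mm high, about 35 g; z is its axis, up
- blue_collar_center (a point): centre (half-way up) of the loose sky-blue plastic baby-bottle collar: an open ring lying flat, 54 mm outside diameter, hole only 20 mm, 32 mm high, about 35 g; z is its axis, up
- post_foot (a point): fixed upright stainless steel sizing post: this point lies on its axis at the top face of its round foot (foot 90 mm diameter, 12 mm thick). The post is 26 mm in diameter and rises 45 mm above this point, its top 12 mm tapering to 10 mm diameter. A collar that is fully down has its centre 16 mm above this point; z is up along the post
- clear_box: fixed clear acrylic open-topped box, 160 x 160 mm outside, 45 mm high, walls and floor 4 mm thick; origin at the centre of its underside, x and y along its sides, z up

How it is judged:
By the outcome, as a careful person would: the job done as asked, in the order asked, and still so for the second after the job is handed in, with the robot touching nothing.
It also fails if it takes over 38 s, if anything falls off the work surface, if the arm or the gripper's body presses on something with over 40 N, if the wrist force passes 120 N, or if a joint passes its speed limit or range.

## Robot

A 7-joint arm with a two-finger parallel gripper is mounted at the origin on the work surface. World frame = base frame: x ahead of the robot, y to its left, z up, the work surface at z = 0. Lengths are in mm, angles in rad, forces in N, time in s.
With the tool pointing down it reaches from about 400 to 875 mm from the base axis. Payload 4.4 kg.
Tool frame: the origin (TCP) lies on the centre line of the jaws, within the pads' length; the fingertips stand 25 mm ahead of it and the grasp point (between the pads) lies 6 mm ahead of it (ctrl.finger_overhang is the distance from the TCP to the fingertips, in mm); z points along the fingers, y is the line along which they close (so a half turn about z gives the same grasp; the last joint's range is limited). The gripper opens to 85 mm and grips with 20 to 120 N. Pads are 22 mm wide; open, the fingers measure 114 mm over their backs; the gripper's body (76 mm by 85 mm) begins 54 mm behind the grasp point. The pads swing forward as they close: fully open they stand 13 mm farther back than shut.
Start: joints at [1.235, 0.628, 0.038, 1.517, -0.027, 0.996, -0.02], TCP at [173.277, -626.492, 256.313] pointing down, gripper open.
Joint ranges: [-3.06, 3.06], [-0.37, 2.12], [-1.25, 1.32], [0.18, 2.47], [-1.1, 4.24], [0.23, 1.98], [-2.94, 2.94]. Speed limits (rad/s): [2.57, 2.57, 3.14, 3.14, 3.14, 3.14, 3.14].

## Interface

Orientations are given as [roll, pitch, yaw] about the fixed x, y, z axes, in that order (R = Rz(yaw) Ry(pitch) Rx(roll)).
In Python, from cell import ctrl gives the robot as it stands. The module is installed in compiled form; this text tells all that it offers.
- The arm moves only by the tool play_rows, never from a script. Its argument "targets" is a list of rows, each a list of 5 numbers: the closure, from 0 (fully open) to 1 (shut), then the shift along the tool's x, y, z in cm, then the turn about the tool's z in degrees. In form: [[gripper, dx, dy, dz, spin], ...]. A call has 1 to 10 rows; each row is the pose to reach, as a shift and turn from the pose commanded when the call began, along the tool's axes at that moment; what a row does not reach only later rows make up. A row lasts 1/10 s, in which the tool goes at most 50 mm and 8.59 degrees, less where a joint would pass 70% of its speed; a pose out of reach is approached as far as the arm can. A call with a gripper value outside its range is refused whole. The fingers move at their own pace and stop on an object; the grip force is fixed at half the most. Time passes only in rows, so rows that repeat a pose let the fingers close. It gives the time, the measured TCP pose, the force, the opening and the grip force at its end, in the units of the state.
- ctrl.read_state(): the state, without advancing time (a new reading comes with each control period).
- ctrl.get_image(name): name is "scene" or "top" or "wrist"; returns (picture, depth): 420x560x3 uint8, red, green, blue; 420x560 float32, mm along the optical axis (not along the pixel's ray), 0 where there is no reading.
- ctrl.calibration(name): a dict with "vfov" (degrees; the focal length in pixels is half the picture's height over the tangent of half this angle, whatever the lens; pixels are square), "cx", "cy" (the principal point, pixels), "extrinsics" (4x4, takes a point from camera to world coordinates); the wrist camera has in their place "mount" (4x4, takes a point from camera to tool coordinates, whose origin is the TCP and whose axes are the flange's). Camera axes: x right, y down, z forward; pixel columns grow to the right and rows downward; lengths in mm; the calibration is good to about 2 mm. A picture is of the moment at which its call begins: read the wrist's pose just before it. calibration takes no time and is no camera call.
- ctrl.finish_job(): hands the job in; it is judged then, once.
Trained networks look in the newest picture that a camera, given by its name, has taken for a name from the list of things; names that differ only in an ending like _2 or _b are one class to them, and where a whole thing is asked for, a point or a joint stands for the part that bears it (a point fixed in the world has none). Each returns a list of dicts, best first, with "confidence" (0 to 1); they miss things now and then, are a little off and sometimes report something else, mostly with a low value. They report only what shows in the picture. A call takes as long as a camera call.
- ctrl.search_frame(camera, name): "bbox" ([left, top, right, bottom] in pixels, round what is visible of it).
- ctrl.trace(camera, name): "pixels" (420x560 bool, what is visible of it) and "bbox" ([left, top, right, bottom] in pixels, round what is visible of it).
The state is a dict: "clock": time; "qpos": joint angles; "qd": joint speeds; "tau": joint torques, N m; "eef_pos": TCP position; "tool_rot": TCP orientation; "force": force on the tool from outside, world axes, zero at the start; "torque": the same for the moment, N m; "width": finger opening in mm; "gripper_force": force on a finger pad.
Only numpy, scipy, OpenCV 4.12 (cv2) and the standard library are available. Lean on these libraries where they do the work, as an engineer would, in place of code of your own. Each camera call takes 0.05 s, during which the arm holds its last target. There are 200 camera calls.

## Working session

There is one attempt and no reset: what is moved stays moved. The work goes in short steps, Python scripts to look and compute and a tool call to move; the robot and the scene stay as the last step left them, time stands still between calls to the robot, and variables do not carry over. Pictures are saved under pics/ and viewed, at most 10 in all, crops included, and the job is handed in when it is done.

Besides the shell and the picture viewer there is one more tool, called after ">>>" by a JSON object that holds its "op" and its "data", one argument or row to a line. play_rows: Moves the arm, as the interface text tells. Its arguments: {"type":"object","properties":{"targets":{"type":"array"}},"required":["targets"]}

```bash
mkdir -p pics
cat > h.py <<'E'
import numpy as np, cv2
from cell import ctrl
from scipy.spatial.transform import Rotation as R
def K(c):
    k=ctrl.calibration(c); return k,210/np.tan(np.radians(k['vfov'])/2)
def tool():
    s=ctrl.read_state(); T=np.eye(4); T[:3,:3]=R.from_euler('xyz',s['tool_rot']).as_matrix(); T[:3,3]=s['eef_pos']; return T
def pts(cam,depth,mask,T=None):
    k,f=K(cam); v,u=np.nonzero(mask&(depth>0)); z=depth[v,u]
    p=np.c_[(u-k['cx'])/f*z,(v-k['cy'])/f*z,z,np.ones(len(z))]
    E=k['extrinsics'] if 'extrinsics' in k else T@np.array(k['mount'])
    return (np.array(E)@p.T).T[:,:3]
E
python3 - <<'E'
from h import *
print(ctrl.read_state())
for c in ['top','scene']:
    im,d=ctrl.get_image(c); cv2.imwrite(f'pics/{c}0.png',im[:,:,::-1]); np.save(f'{c}d.npy',d)
    for n in ['coral_collar_center','blue_collar_center','post_foot','clear_box']:
        for r in ctrl.trace(c,n)[:2]:
            p=pts(c,d,r['pixels']); 
            print(c,n,round(r['confidence'],2),r['bbox'],len(p), np.percentile(p,[2,50,98],axis=0).round(0).tolist() if len(p) else '')
print(ctrl.calibration('top'),ctrl.calibration('wrist'))
E
```

```text
{'clock': 0.0, 'qpos': array([ 1.23522186,  0.62934367,  0.03844835,  1.51838292, -0.02699083,
        0.99628593, -0.0200131 ]), 'qd': array([-5.46976366e-04, -1.99612745e-03,  1.88939829e-04,  6.31608649e-04,
       -7.24750970e-04,  5.32549812e-05, -1.92600382e-03]), 'tau': array([ 1.07796234e-04, -5.63403118e+01,  1.22625131e+00, -1.93441164e+01,
        1.10288541e-02,  1.04896358e-02,  6.22029148e-06]), 'eef_pos': array([ 173.10144693, -625.92361789,  255.38598351]), 'tool_rot': array([-3.13969136e+00,  3.67249601e-05,  2.69760882e-01]), 'force': array([-0.31330658, -0.39823561, -1.20738127]), 'torque': array([-0.00197875,  0.0136387 ,  0.03552697]), 'gripper_force': 0.0, 'width': 85.79834728417532}
top coral_collar_center 0.76 [125.0, 232.9, 154.1, 256.3] 321 [[414.0, 249.0, -2.0], [440.0, 275.0, 27.0], [465.0, 300.0, 34.0]]
top blue_collar_center 0.7 [158.4, 164.2, 184.6, 188.8] 444 [[592.0, 180.0, -2.0], [617.0, 206.0, 30.0], [652.0, 231.0, 36.0]]
top post_foot 0.78 [237.2, 199.1, 272.6, 231.5] 985 [[480.0, -52.0, 2.0], [519.0, -12.0, 12.0], [563.0, 29.0, 55.0]]
top clear_bo
[... 777 characters left out ...]
6837797e+02],
       [-9.99867467e-01, -1.62441379e-02, -1.08498964e-03,
        -4.57153299e+01],
       [ 4.57330341e-03, -2.16287331e-01, -9.76319044e-01,
         1.07847257e+03],
       [ 0.00000000e+00,  0.00000000e+00,  0.00000000e+00,
         1.00000000e+00]])} {'vfov': 67.34430833356535, 'cx': 275.38642766793475, 'cy': 205.5388652586919, 'mount': array([[ 2.75210127e-04, -9.53664063e-01, -3.00873361e-01,
         7.63277917e+01],
       [ 9.99999770e-01,  7.60844713e-05,  6.73542640e-04,
         1.50237168e-01],
       [-6.19441620e-04, -3.00873477e-01,  9.53663865e-01,
        -1.17525652e+02],
       [ 0.00000000e+00,  0.00000000e+00,  0.00000000e+00,
         1.00000000e+00]])}
```

View pics/top0.png

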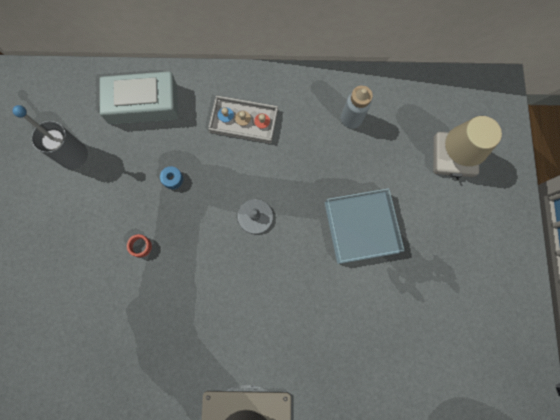

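View pics/scene0.png

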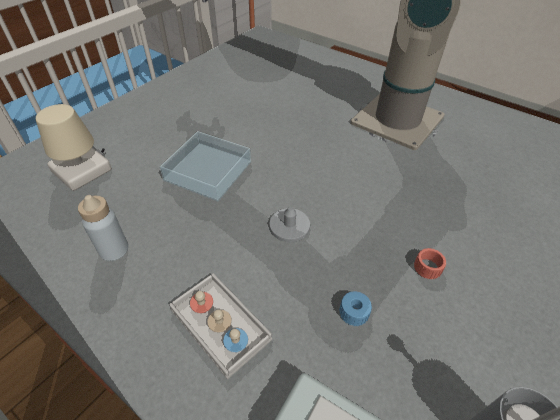

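Run:
```python
from h import *
from scipy.optimize import least_squares
def circ(p):
    r=least_squares(lambda x:np.hypot(p[:,0]-x[0],p[:,1]-x[1])-x[2],[*p.mean(0)[:2],25],loss='soft_l1').x; return r.round(1)
for c in ['top','scene']:
    d=np.load(f'{c}d.npy'); p=pts(c,d,np.ones_like(d,bool))
    for n,x,y,zl,zh,r in [('coral',440,275,28,38,40),('blue',620,207,28,38,40),('foot',520,-10,9,15,60),('post',520,-10,48,60,40)]:
        q=p[(abs(p[:,0]-x)<r)&(abs(p[:,1]-y)<r)&(p[:,2]>zl)&(p[:,2]<zh)]
        print(c,n,len(q),q.mean(0).round(1),((q.min(0)+q.max(0))/2).round(1),np.ptp(q,axis=0).round(1))
    q=p[(abs(p[:,0]-500)<110)&(abs(p[:,1]+285)<110)&(p[:,2]>40)&(p[:,2]<50)]
    print(c,'box',len(q),cv2.minAreaRect(q[:,:2].astype(np.float32)))
```

```text
top coral 154 [440.2 275.5  31.5] [440.8 275.8  32.6] [52.5 52.9  8.3]
top blue 291 [617.7 206.5  31.8] [617.5 206.3  33. ] [54.  53.2  9.9]
top foot 735 [520.7 -10.8  11.9] [521.7 -10.8  12. ] [88.7 87.   6. ]
top post 60 [521.4 -11.2  53.2] [521.1 -10.7  53.8] [20.5 22.3 11.5]
top box 479 ((499.30023193359375, -283.1456298828125), (160.32118225097656, 161.510498046875), 10.798481941223145)
scene coral 234 [444.3 276.4  31. ] [443.6 275.8  31.1] [53.2 52.6  6. ]
scene blue 569 [622.1 207.7  31.7] [621.  206.8  31.5] [54.1 54.2  6.9]
scene foot 805 [530.1  -7.1  11.9] [525.6 -10.7  12. ] [88.5 89.9  6. ]
scene post 62 [527.6  -9.   53.2] [526.2  -9.9  53.9] [18.7 19.4 11. ]
scene box 497 ((502.8909912109375, -282.6600036621094), (161.79434204101562, 161.07135009765625), 11.212523460388184)
```

Top view: coral collar (139,246), blue (171,178), post (255,217), box (364,226). Scene agrees (coral 430,264; blue 356,308; post 290,220; box 205,165). Coral's 42 mm hole fits the 26 mm post. I'll travel to a spot above coral and check it with the wrist camera.

```bash
cat >> h.py <<'E'
def shift(*ts):
    T=tool(); s=ctrl.read_state(); print('clock',s['clock'].__round__(2) if hasattr(s['clock'],'__round__') else s['clock'],'pos',T[:3,3].round(1),'rot',s['tool_rot'].round(3),'w',round(s['width'],1),'F',s['force'].round(1))
    for t in ts: print(t,((T[:3,:3].T@(np.array(t)-T[:3,3]))/10).round(2))
E
python3 -c "
from h import *
shift((480,-300,220),(520,0,200),(441,276,180))"
```

```text
clock 0.5 pos [ 173.3 -626.5  256.3] rot [-3.142 -0.     0.27 ] w 84.8 F [-0.5 -0.2  0.2]
(480, -300, 220) [ 38.26 -23.29   3.63]
(520, 0, 200) [ 50.11 -51.14   5.63]
(441, 276, 180) [ 49.86 -79.85   7.64]
```

>>> {"op": "play_rows", "data": {
  "targets": [
    [0, 38.3, -23.3, 3.6, 0],
    [0, 38.3, -23.3, 3.6, 0],
    [0, 38.3, -23.3, 3.6, 0],
    [0, 38.3, -23.3, 3.6, 0],
    [0, 38.3, -23.3, 3.6, 0],
    [0, 38.3, -23.3, 3.6, 0],
    [0, 38.3, -23.3, 3.6, 0],
    [0, 38.3, -23.3, 3.6, 0],
    [0, 38.3, -23.3, 3.6, 0],
    [0, 38.3, -23.3, 3.6, 0]
  ]
}}

```text
clock: 1.5
eef_pos: [486.6, -291.5, 219.9]
tool_rot: [-3.138, -0.005, 0.283]
force: [-0.7, -0.0, 0.4]
width: 85.4
gripper_force: 0.0
```

```bash
python3 -c "
from h import *
shift((520,0,200),(441,276,180));print(ctrl.read_state()['qpos'])"
```

```text
clock 1.5 pos [ 486.6 -291.5  219.9] rot [-3.138 -0.005  0.283] w 85.4 F [-0.7 -0.   0.4]
(520, 0, 200) [ 11.33 -27.05   2.15]
(441, 276, 180) [ 11.44 -55.76   4.25]
[ 0.47505059  0.55248189  0.0284259   1.79414501 -0.02935703  0.79433968
 -0.76822768]
```

>>> {"op": "play_rows", "data": {
  "targets": [
    [0, 11.8, -27.8, 2, 0],
    [0, 11.8, -27.8, 2, 0],
    [0, 11.8, -27.8, 2, 0],
    [0, 11.8, -27.8, 2, 0],
    [0, 11.8, -27.8, 2, 0],
    [0, 11.6, -56.5, 4, 0],
    [0, 11.6, -56.5, 4, 0],
    [0, 11.6, -56.5, 4, 0],
    [0, 11.6, -56.5, 4, 0],
    [0, 11.6, -56.5, 4, 0]
  ]
}}

```text
clock: 2.5
eef_pos: [459.6, 192.9, 186.5]
tool_rot: [-3.142, -0.001, 0.27]
force: [0.9, 1.2, -0.3]
width: 85.6
gripper_force: 0.0
```

```bash
python3 -c "
from h import *
shift((441,276,180));print(ctrl.read_state()['qpos'])"
```

```text
clock 2.5 pos [459.6 192.9 186.5] rot [-3.142e+00 -1.000e-03  2.700e-01] w 85.6 F [ 0.9  1.2 -0.3]
(441, 276, 180) [ 0.42 -8.51  0.65]
[-0.49761453  0.51662306  0.06313112  2.00827684 -0.0537114   0.61730211
 -1.70009837]
```

>>> {"op": "play_rows", "data": {
  "targets": [
    [0, 0.4, -7, 0.5, 0],
    [0, 0.4, -7, 0.5, 0],
    [0, 0.4, -7, 0.5, 0],
    [0, 0.4, -7, 0.5, 0]
  ]
}}

```text
clock: 2.9
eef_pos: [445.2, 259.2, 181.4]
tool_rot: [3.141, 0.0, 0.27]
force: [-0.6, -1.1, 0.3]
width: 85.3
gripper_force: 0.0
```

```bash
cat > w.py <<'E'
from h import *
import sys
T=tool(); im,d=ctrl.get_image('wrist'); cv2.imwrite(f'pics/{sys.argv[1]}.png',im[:,:,::-1])
p=pts('wrist',d,np.ones_like(d,bool),T)
def near(n,x,y,zl,zh,r):
    q=p[(abs(p[:,0]-x)<r)&(abs(p[:,1]-y)<r)&(p[:,2]>zl)&(p[:,2]<zh)]
    if len(q): print(n,len(q),q.mean(0).round(1),((q.min(0)+q.max(0))/2).round(1),np.ptp(q,axis=0).round(1),np.median(q[:,2]))
E
python3 - w1 <<'E'
exec(open('w.py').read())
near('coral',442,276,27,40,40)
near('table',442,276,-10,10,60)
shift((442,276,33))
E
```

```text
coral 1224 [441.9 277.1  31.3] [440.1 277.   30.4] [55.1 55.1  6.8] 31.55919902388996
table 13038 [4.470e+02 2.769e+02 1.000e-01] [442.  276.    3.6] [120.  120.   12.6] -0.018699574032922328
clock 2.95 pos [445.6 258.2 181.5] rot [ 3.141 -0.     0.268] w 85.3 F [ 0.1 -0.7  0.1]
(442, 276, 33) [ 0.12 -1.82 14.84]
```

View pics/w1.png

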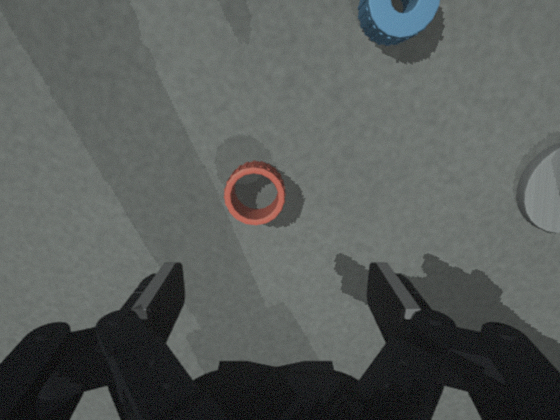

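Wrist view: coral ring at (254,195), jaws straddle that line cleanly; blue (400,10) and foot (545,185) are clear. Descend and grip.

>>> {"op": "play_rows", "data": {
  "targets": [
    [0, 0.1, -1.9, 5, 0],
    [0, 0.1, -1.9, 10, 0],
    [0, 0.1, -1.9, 13, 0],
    [0, 0.1, -1.9, 15, 0],
    [0, 0.1, -1.9, 15, 0],
    [0, 0.1, -1.9, 15, 0],
    [0, 0.1, -1.9, 15, 0]
  ]
}}

```text
clock: 3.65
eef_pos: [442.4, 277.9, 32.8]
tool_rot: [-3.141, -0.002, 0.268]
force: [-0.5, -0.4, 0.4]
width: 85.6
gripper_force: 0.0
```

```bash
python3 -c "
from h import *
shift((441.5,277,31))"
```

```text
clock 3.65 pos [442.4 277.9  32.8] rot [-3.141e+00 -2.000e-03  2.680e-01] w 85.6 F [-0.5 -0.4  0.4]
(441.5, 277, 31) [-0.11  0.07  0.18]
```

>>> {"op": "play_rows", "data": {
  "targets": [
    [0, -0.1, 0.1, 0.1, 0],
    [1, -0.1, 0.1, 0.1, 0],
    [1, -0.1, 0.1, 0.1, 0],
    [1, -0.1, 0.1, 0.1, 0],
    [1, -0.1, 0.1, 0.1, 0],
    [1, -0.1, 0.1, 0.1, 0],
    [1, -0.1, 0.1, 0.1, 0],
    [1, -0.1, 0.1, 0.1, 0]
  ]
}}

```text
clock: 4.45
eef_pos: [440.6, 277.2, 31.5]
tool_rot: [-3.141, -0.001, 0.27]
force: [-1.0, -1.4, 9.0]
width: 52.3
gripper_force: 61.6
```

>>> {"op": "play_rows", "data": {
  "targets": [
    [1, 0, 0, -5, 0],
    [1, 0, 0, -10, 0],
    [1, 0, 0, -13, 0],
    [1, -2, 29.2, -13, 0],
    [1, -2, 29.2, -13, 0],
    [1, -2, 29.2, -13, 0],
    [1, -2, 29.2, -13, 0],
    [1, -2, 29.2, -13, 0],
    [1, -2, 29.2, -13, 0],
    [1, -2, 29.2, -13, 0]
  ]
}}

```text
clock: 5.45
eef_pos: [499.7, -17.7, 160.7]
tool_rot: [3.137, -0.0, 0.258]
force: [0.3, 0.4, -0.7]
width: 52.4
gripper_force: 63.1
```

>>> {"op": "play_rows", "data": {
  "targets": [
    [1, 0, 0, 0, 0],
    [1, 0, 0, 0, 0],
    [1, 0, 0, 0, 0]
  ]
}}

```text
clock: 5.75
eef_pos: [498.7, -7.9, 160.4]
tool_rot: [-3.141, 0.0, 0.273]
force: [0.3, 0.6, -0.3]
width: 52.2
gripper_force: 63.1
```

```bash
python3 - w2 <<'E'
exec(open('w.py').read())
near('foot',522,-10,8,16,60)
near('post',522,-10,48,60,40)
x,y,z=T[:3,3]
near('collar',x,y,z-50,z+0,45)
near('collartop',x,y,z-4,z+8,45)
shift((523,-10.5,160),(522,-10.5,160))
E
```

```text
foot 6993 [526.9  -8.9  11.9] [523.9 -10.1  12.3] [86.3 89.   7.2] 11.915999375815261
post 640 [523.6  -9.5  53.1] [522.7 -10.3  53.4] [22.2 21.9 10.8] 53.04533626415146
collar 8576 [499.9  -7.8 149.6] [499.5  -6.6 144.3] [54.5 76.8 32.2] 151.43062422295736
collartop 6332 [501.4  -7.4 160.7] [499.3  -6.5 162.4] [54.2 76.6 12. ] 160.5149342599876
clock 5.8 pos [498.7  -8.  160.4] rot [-3.141  0.     0.273] w 52.6 F [-0.8 -0.3 -1.4]
(523, -10.5, 160) [2.27 0.89 0.04]
(522, -10.5, 160) [2.17 0.87 0.04]
```

View pics/w2.png

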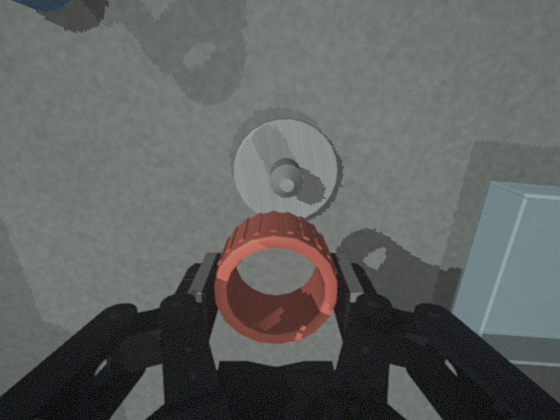

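Collar is held squarely (276,288), post top at (287,183) — 8 mm radial clearance once centred. Move over and lower partway.

>>> {"op": "play_rows", "data": {
  "targets": [
    [1, 2.2, 0.9, 0, 0],
    [1, 2.2, 0.9, 0, 0],
    [1, 2.2, 0.9, 3, 0],
    [1, 2.2, 0.9, 5, 0],
    [1, 2.2, 0.9, 6.5, 0],
    [1, 2.2, 0.9, 8, 0],
    [1, 2.2, 0.9, 8.5, 0],
    [1, 2.2, 0.9, 8.5, 0]
  ]
}}

```text
clock: 6.6
eef_pos: [521.8, -11.8, 74.8]
tool_rot: [-3.141, 0.002, 0.271]
force: [-0.7, -1.1, 0.2]
width: 52.0
gripper_force: 63.1
```

```bash
python3 - w3 <<'E'
exec(open('w.py').read())
x,y,z=T[:3,3]
near('post',522,-10,48,60,14)
near('collartop',x,y,z-4,z+4,27)
near('foot',522,-10,8,16,60)
shift((x,y,43.5))
E
```

```text
post 1124 [524.3  -9.5  53.7] [520.   -8.5  53.5] [23.7 24.8 10.9] 53.924129629004895
collartop 5292 [524.  -12.   74.6] [522.  -11.8  74.8] [53.6 53.9  8. ] 74.87961195985335
foot 9116 [534.3  -6.7  11.9] [523.9 -10.   11. ] [87.  89.1  5.9] 11.931204651018973
clock 6.65 pos [522.4 -12.   75.5] rot [-3.141  0.     0.271] w 52.0 F [-0.4  0.2 -0.7]
(np.float64(521.8178517272723), np.float64(-11.834140474662338), 43.5) [-0.05 -0.03  3.2 ]
```

View pics/w3.png

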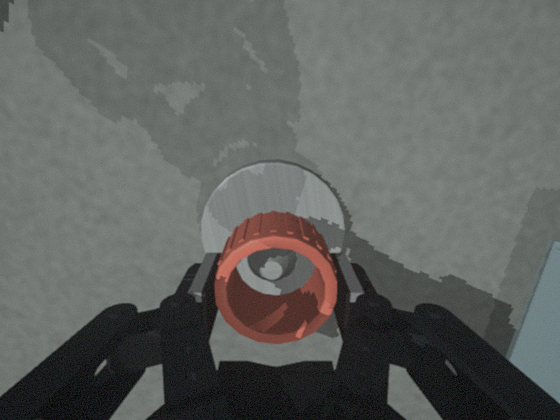

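Post tip at (270,265) is seen inside the coral hole; shift 1.5 mm and lower to the foot.

>>> {"op": "play_rows", "data": {
  "targets": [
    [1, 0.1, -0.1, 0.5, 0],
    [1, 0.1, -0.1, 1.2, 0],
    [1, 0.1, -0.1, 2, 0],
    [1, 0.1, -0.1, 2.6, 0],
    [1, 0.1, -0.1, 2.9, 0],
    [1, 0.1, -0.1, 3.1, 0],
    [1, 0.1, -0.1, 3.1, 0],
    [1, 0.1, -0.1, 3.1, 0]
  ]
}}

```text
clock: 7.45
eef_pos: [523.3, -11.4, 44.5]
tool_rot: [3.142, -0.0, 0.27]
force: [0.2, -0.1, -0.7]
width: 52.0
gripper_force: 63.1
```

>>> {"op": "play_rows", "data": {
  "targets": [
    [1, 0, 0, 0.1, 0],
    [1, 0, 0, 0.1, 0],
    [1, 0, 0, 0.1, 0]
  ]
}}

```text
clock: 7.75
eef_pos: [523.4, -11.3, 43.5]
tool_rot: [3.141, -0.001, 0.27]
force: [0.5, -0.3, -0.1]
width: 52.2
gripper_force: 63.2
```

Release so it settles fully on the foot, look, then regrip.

>>> {"op": "play_rows", "data": {
  "targets": [
    [0.15, 0, 0, 0, 0],
    [0.15, 0, 0, 0, 0],
    [0.15, 0, 0, 0, 0],
    [0.15, 0, 0, 0, 0],
    [0.15, 0, 0, 0, 0]
  ]
}}

```text
clock: 8.25
eef_pos: [523.2, -11.3, 43.4]
tool_rot: [-3.142, 0.0, 0.27]
force: [0.5, 1.0, 0.6]
width: 72.8
gripper_force: 0.0
```

```bash
python3 - w4 <<'E'
exec(open('w.py').read())
near('collartop',523,-11,39,50,27)
near('post',523,-11,52,60,14)
shift((523,-11,43.5))
E
```

```text
collartop 6671 [526.1 -10.4  43.7] [523.3 -11.1  44.5] [53.5 53.8 11. ] 43.71472666848611
post 1112 [524.6  -9.4  55.4] [523.9  -9.8  55.2] [15.7 17.   6.5] 55.89800835598606
clock 8.3 pos [523.2 -11.4  43.4] rot [ 3.142 -0.     0.27 ] w 72.5 F [-0.1  0.7 -0.3]
(523, -11, 43.5) [-0.01 -0.04 -0.01]
```

View pics/w4.png

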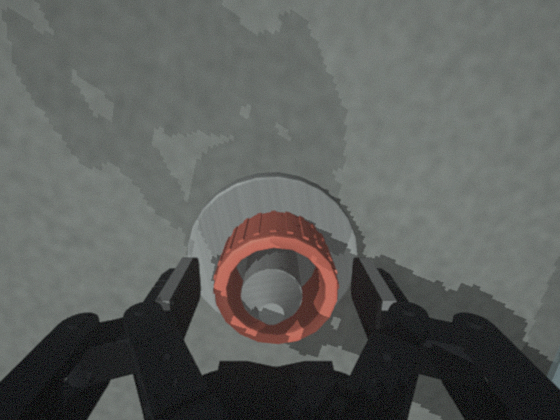

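Collar top reads 43.7 mm (expected 44) with the post through it at (270,295): fully down on the foot. Regrip, lift, carry to box.

>>> {"op": "play_rows", "data": {
  "targets": [
    [1, 0, 0, 0, 0],
    [1, 0, 0, 0, 0],
    [1, 0, 0, 0, 0],
    [1, 0, 0, 0, 0],
    [1, 0, 0, 0, 0],
    [1, 0, 0, -3, 0],
    [1, 0, 0, -6, 0],
    [1, 0, 0, -9, 0],
    [1, 0, 0, -11.5, 0],
    [1, 0, 0, -11.5, 0]
  ]
}}

```text
clock: 9.3
eef_pos: [525.4, -11.4, 161.5]
tool_rot: [3.14, -0.006, 0.27]
force: [0.7, -0.0, -0.2]
width: 51.9
gripper_force: 63.0
```

>>> {"op": "play_rows", "data": {
  "targets": [
    [1, -9.4, 25.6, 0, 0],
    [1, -9.4, 25.6, 0, 0],
    [1, -9.4, 25.6, 0, 0],
    [1, -9.4, 25.6, 0, 0],
    [1, -9.4, 25.6, 0, 0],
    [1, -9.4, 25.6, 0, 0],
    [1, -9.4, 25.6, 0, 0],
    [1, -9.4, 25.6, 0, 0],
    [1, -9.4, 25.6, 0, 0],
    [1, -9.4, 25.6, 0, 0]
  ]
}}

```text
clock: 10.3
eef_pos: [501.3, -281.1, 158.1]
tool_rot: [-3.14, 0.0, 0.273]
force: [-0.7, 0.1, -0.4]
width: 52.1
gripper_force: 63.0
```

```bash
python3 - w5 <<'E'
exec(open('w.py').read())
x,y,z=T[:3,3]
near('collartop',x,y,z-4,z+4,27)
near('rim',501,-283,41,49,110)
shift((501,-283,36.5))
E
```

```text
collartop 5122 [ 503.5 -281.2  157.5] [ 501.5 -281.1  158.1] [53.4 54.   8. ] 157.69396159329224
rim 3506 [ 536.1 -270.7   44.4] [ 500.5 -279.1   44.3] [184.1 179.9   6.6] 44.58536934435327
clock 10.35 pos [ 501.3 -281.4  158.2] rot [-3.141 -0.     0.272] w 52.1 F [-0.7  0.   0.1]
(501, -283, 36.5) [-0.07  0.16 12.17]
```

View pics/w5.png

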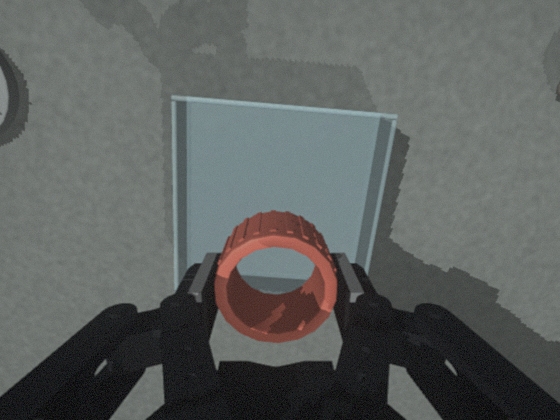

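Collar is held over the box (walls at x≈175–395 px, rim 44.6 mm). Lower to the floor.

>>> {"op": "play_rows", "data": {
  "targets": [
    [1, 0, 0.1, 4, 0],
    [1, 0, 0.1, 7, 0],
    [1, 0, 0.1, 9.5, 0],
    [1, 0, 0.1, 11, 0],
    [1, 0, 0.1, 11.8, 0],
    [1, 0, 0.1, 12.1, 0],
    [1, 0, 0.1, 12.2, 0],
    [1, 0, 0.1, 12.2, 0]
  ]
}}

```text
clock: 11.15
eef_pos: [501.7, -284.4, 37.3]
tool_rot: [3.14, -0.001, 0.27]
force: [1.1, -0.6, 0.5]
width: 52.5
gripper_force: 63.0
```

>>> {"op": "play_rows", "data": {
  "targets": [
    [1, 0, 0, 0.1, 0],
    [1, 0, 0, 0.1, 0],
    [0.15, 0, 0, 0.1, 0],
    [0.15, 0, 0, 0.1, 0],
    [0.15, 0, 0, 0.1, 0],
    [0.15, 0, 0, 0.1, 0],
    [0.15, 0, 0, 0.1, 0],
    [0.15, 0, 0, -4, 0],
    [0.15, 0, 0, -8, 0],
    [0.15, 0, 0, -12, 0]
  ]
}}

```text
clock: 12.15
eef_pos: [500.8, -283.9, 157.4]
tool_rot: [-3.141, 0.001, 0.27]
force: [0.5, -0.8, 0.3]
width: 72.7
gripper_force: 0.0
```

>>> {"op": "play_rows", "data": {
  "targets": [
    [0.15, 0, 0, -3, 0],
    [0.15, 0, 0, -3, 0],
    [0.15, 0, 0, -3, 0]
  ]
}}

```text
clock: 12.45
eef_pos: [501.2, -284.2, 186.9]
tool_rot: [3.141, -0.001, 0.27]
force: [-0.8, 0.0, 0.2]
width: 72.6
gripper_force: 0.0
```

```bash
python3 - w6 <<'E'
exec(open('w.py').read())
near('collar',501,-283,30,41,40)
im,d=ctrl.get_image('top')
for n in ['coral_collar_center','blue_collar_center']:
    for r in ctrl.trace('top',n)[:1]:
        q=pts('top',d,r['pixels']); print(n,np.median(q,axis=0).round(0))
shift((501,-283,200))
E
```

```text
collar 1244 [ 503.  -284.4   35.2] [ 502.2 -284.8   34. ] [54.  54.5  8. ] 35.57028833694321
coral_collar_center [ 490. -285.   32.]
blue_collar_center [616. 205.  31.]
clock 12.65 pos [ 500.3 -283.6  184.9] rot [-3.14e+00  2.00e-03  2.70e-01] w 72.5 F [-0.5  0.3  0.5]
(501, -283, 200) [ 0.08 -0.05 -1.51]
```

View pics/w6.png

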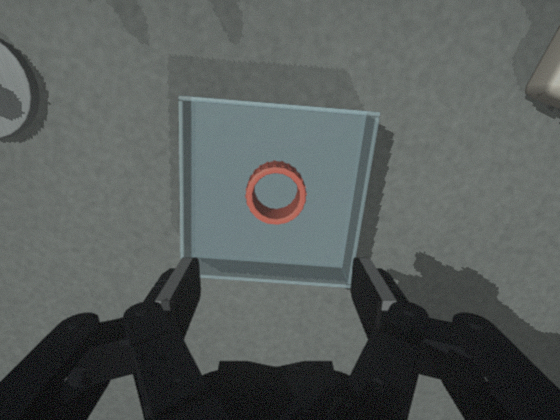

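Coral lies flat in the box (276,193), top at 35.6 mm (expected 36), with the gripper clear of it; blue is unmoved.

```bash
python3 -c "
from cell import ctrl
print(ctrl.finish_job())"
```

```text
the job is handed in; nothing more can be done
None
```

The coral collar fits: I slid it fully down the post onto its foot, lifted it off and laid it flat in the clear box; the blue collar stayed where it lay, and the job was handed in at about 13 s.

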